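Put the sample containers back on their own instruments

ROBOT

A 6-joint arm with a two-finger parallel gripper is mounted at the origin on the work surface. World frame = base frame: x ahead of the robot, y to its left, z up, the work surface at z = 0. Lengths are in m, angles in degrees, forces in N, time in s.
With the tool pointing down it reaches from about 0.3 to 0.75 m from the base axis. Payload 8.5 kg.
Tool frame: the origin (TCP) lies midway between the tips of the shut fingers; the grasp point (between the pads) lies 19 mm behind it (env.tcp_to_grasp is the z of the grasp point in the tool frame, in m); z points along the fingers, y is the line along which they close (so a half turn about z gives the same grasp; the last joint's range is limited). The gripper opens to 85 mm and grips with 20 to 120 N. Pads are 22 mm wide; open, the fingers measure 114 mm over their backs; the gripper's body (76 mm by 85 mm) begins 54 mm behind the grasp point. The pads swing forward as they close: fully open they stand 13 mm farther back than shut.
Start: joints at [61.003, 21.807, 74.336, -0, 83.858, -12.336], TCP at [0.158, 0.527, 0.231] pointing down, gripper open.
Joint ranges: [-178.18, 178.18], [-50.72, 133.34], [12.68, 142.11], [-81.47, 261.47], [9.98, 163.14], [-165.26, 165.26]. Speed limits (degrees/s): [136.94, 136.94, 180, 180, 180, 180].

INTERFACE

Orientations are given as a 3x3 rotation matrix whose columns are the frame's x, y, z axes.
In Python, from rig import env, imaging, job, models gives the robot as it stands. The module is installed in compiled form; this text tells all that it offers.
- The arm moves only by the tool jog_arm, never from a script. Its argument "plan" is text: rows parted by semicolons, each of 7 numbers parted by spaces: the turn, a rotation vector about the tool's x, y, z in degrees, then the shift along the tool's x, y, z in cm, then the closure in counts, from 0 (fully open) to 255 (shut). In form: rx ry rz x y z claw; .... A call has 1 to 10 rows; each row shifts and turns the commanded pose from where the row before left it, along the tool's axes as they then stand; what a row does not reach is not made up. A row lasts 1/12 s, in which the tool goes at most 41.7 mm and 7.16 degrees, less where a joint would pass 70% of its speed; a pose out of reach is approached as far as the arm can. A call with a gripper value outside its range is refused whole. The fingers move at their own pace and stop on an object; "grip_force" is the grip in N (left out, the last holds). Time passes only in rows, so rows that do not move let the fingers close. It gives the time, the measured TCP pose, the force, the opening and the grip force at its end, in the units of the state.
- env.observe(): the state, without advancing time (a new reading comes with each control period).
- imaging.get_image(name): name is "scene" or "top" or "wrist"; returns a dict with "pixels" (384x512x3 uint8, red, green, blue), "depth" (384x512 float32, m along the optical axis (not along the pixel's ray), 0 where there is no reading), "fov_y" (degrees; the focal length in pixels is half the picture's height over the tangent of half this angle, whatever the lens; pixels are square), "cx", "cy" (the principal point, pixels), "world_from_camera" (4x4, takes a point from camera to world coordinates). Camera axes: x right, y down, z forward; pixel columns grow to the right and rows downward; lengths in m; the calibration is good to about 2 mm. A picture is of the moment at which its call begins.
- job.close_job(): hands the job in; it is judged then, once.
Trained networks look in the newest picture that a camera, given by its name, has taken for a name from the list of things; names that differ only in an ending like _2 or _b are one class to them, and where a whole thing is asked for, a point or a joint stands for the part that bears it (a point fixed in the world has none). Each returns a list of dicts, best first, with "confidence" (0 to 1); they miss things now and then, are a little off and sometimes report something else, mostly with a low value. They report only what shows in the picture. A call takes as long as a camera call. They do not tell look-alikes from the thing itself.
- models.outline_of(camera, query): "region" (384x512 bool, what is visible of it) and "bbox" ([centre column, centre row, width, height] in pixels, round what is visible of it).
- models.tip_of(camera, query): "at" ([column, row] in pixels: a listed point, or the origin of a listed thing).
The state is a dict: "time_s": time; "q": joint angles; "qvel": joint speeds; "joint_efforts": joint torques, N m; "position": TCP position; "tool_rot": TCP orientation; "ft_force": force on the tool from outside, world axes, zero at the start; "wrist_torque": the same for the moment, N m; "grip_width": finger opening in m; "gripper_force": force on a finger pad.
Only numpy, scipy, OpenCV 4.12 (cv2) and the standard library are available. Lean on these libraries where they do the work, as an engineer would, in place of code of your own. Each camera call takes 0.05 s, during which the arm holds its last target. There are 200 camera calls.

TASK

The three sample containers on the bench each stand on the wrong instrument: put the squat lidded jar on the balance, the open steel beaker on the stirrer and the tall capped bottle on the vortex shaker, each upright and centred on its place and set down gently, never dropped or knocked over. The cork mat is empty and free for parking a container on the way. Leave the vial rack, the timer and the computer mouse where they lie.

Things in the scene. Friction and masses are not known exactly. Their poses are not given: they have to be found in the camera images.
- jar: squat white plastic jar with a flat white screw lid, loose, upright, 55 mm tall; body 58 mm in diameter, lid 60 mm in diameter over the top 15 mm; about 0.12 to 0.22 kg. Origin: centre of its underside; z up its axis. It starts on the stirrer.
- beaker: straight open steel beaker, empty, loose, upright, 50 mm in diameter all the way up, 80 mm tall, wall 3 mm; about 0.13 to 0.25 kg. Origin: centre of its underside; z up its axis. It starts on the vortex shaker.
- bottle: tall amber glass bottle with a black cap, loose, upright, 115 mm tall in all; straight body 54 mm in diameter up to 74 mm, then a shoulder, a 26 mm neck and a 34 mm cap (top 18 mm); about 0.15 to 0.27 kg. Origin: centre of its underside; z up its axis. It starts on the balance.
- balance: laboratory balance, fixed: white flat housing 165 x 125 mm, 34 mm high, with a round steel pan 88 mm in diameter whose flat rigid top is 45 mm above the bench; the greenish display and two keys are at its front (-x). Origin: on the bench, under the centre of the pan; z up.
- stirrer: magnetic stirrer, fixed: grey housing 150 x 115 mm with a square bare-metal top plate 104 x 104 mm, flat, 50 mm above the bench, with a thin black 72 mm printed ring at its centre; a black knob (up to 51 mm high) stands at its front (-x). Origin: on the bench, under the centre of the top plate; z up.
- shaker: vortex shaker (not running), fixed: round grey tapering housing 116 mm in diameter with a flat round black rubber platform 74 mm in diameter whose top is 70 mm above the bench; a small control block with a black knob is at its front (-x). Origin: on the bench, under the centre of the platform; z up.
- mat: round brown cork mat, fixed flat on the bench, 104 mm in diameter, 6 mm thick; empty at the start, a free spot for parking. Origin: centre of its underside; z up.
- rack: white vial rack, loose, 75 x 130 mm and 30 mm high with 15 empty holes; not to be moved. Origin: centre of its underside; y along its length.
- timer: small white bench timer, loose, 60 x 70 mm and 22 mm high, lying flat; not to be moved. Origin: centre of its underside.
- mouse: dark grey computer mouse, loose, 100 x 58 mm and 31 mm high, long along x; not to be moved. Origin: centre of its underside.
There are look-alikes about, which are no part of the job. What is shaped like the bottle but blue or red is not meant.

How it is judged:
By the outcome, as a careful person would: the job done as asked, in the order asked, and still so for the second after the job is handed in, with the robot touching nothing.
It also fails if it takes over 128 s, if anything falls off the work surface, if the arm or the gripper's body presses on something with over 40 N, if the wrist force passes 120 N, or if a joint passes its speed limit or range.

## Working session

There is one attempt and no reset: what is moved stays moved. The work goes in short steps, Python scripts to look and compute and a tool call to move; the robot and the scene stay as the last step left them, time stands still between calls to the robot, and variables do not carry over. Pictures are saved under pics/ and viewed, at most 14 in all, crops included, and the job is handed in when it is done.

Besides the shell and the picture viewer there is one more tool, called after "Call:" as name(argument=value, ...), one argument or row to a line, values as JSON. jog_arm: Moves the arm, as the interface text tells. Its arguments: {"type":"object","properties":{"plan":{"type":"string"},"grip_force":{"type":"number"}},"required":["plan"]}

```bash
mkdir -p pics; cat > h.py <<'E'
import numpy as np, cv2
from rig import env, imaging, job, models
def save(n,im,s=1.5): cv2.imwrite('pics/'+n, cv2.resize(im['pixels'][:,:,::-1],None,fx=s,fy=s))
def cloud(im):
    f=192/np.tan(np.radians(im['fov_y'])/2); d=im['depth']
    v,u=np.mgrid[0:384,0:512]
    P=np.stack([(u-im['cx'])/f*d,(v-im['cy'])/f*d,d,np.ones_like(d)],-1)
    return (P@np.array(im['world_from_camera']).T)[...,:3]
E
python3 - <<'E'
from h import *
a=imaging.get_image('top'); save('top.png',a); b=imaging.get_image('scene'); save('scene.png',b)
for im in (a,b): print(np.round(im['world_from_camera'],3).tolist(), im['fov_y'])
P=cloud(a)
for n in ['jar','beaker','bottle','balance','stirrer','shaker','mat','rack','timer','mouse']:
    for r in models.outline_of('top',n)[:3]:
        m=r['region']&(a['depth']>0); q=P[m]
        if len(q)<5: continue
        zt=np.percentile(q[:,2],95); t=q[q[:,2]>zt-.006]
        print(n,round(r['confidence'],2),np.round(r['bbox']),'ztop',round(zt,3),'mean top',t.mean(0).round(3),'mid',((np.percentile(t,1,0)+np.percentile(t,99,0))/2).round(3),'ext',(np.percentile(q,99,0)-np.percentile(q,1,0)).round(3))
s=env.observe(); print(s['time_s'],np.round(s['tool_rot'],3).tolist(),s['grip_width'])
E
```

```text
[[-0.021, -0.988, 0.155, 0.311], [-1.0, 0.021, -0.0, -0.06], [-0.003, -0.155, -0.988, 1.326], [0.0, 0.0, 0.0, 1.0]] 44.45373794404409
[[-0.381, 0.595, -0.708, 1.398], [0.925, 0.25, -0.288, 0.289], [0.006, -0.764, -0.645, 0.887], [0.0, 0.0, 0.0, 1.0]] 43.39514886058049
jar 0.69 [177. 158.  28.  21.] ztop 0.108 mean top [0.602 0.139 0.105] mid [0.601 0.139 0.106] ext [0.054 0.055 0.05 ]
beaker 0.94 [101. 198.  28.  23.] ztop 0.15 mean top [0.494 0.335 0.149] mid [0.494 0.335 0.149] ext [0.066 0.051 0.102]
bottle 0.9 [395. 194.  30.  28.] ztop 0.116 mean top [ 0.496 -0.457  0.114] mid [ 0.496 -0.456  0.115] ext [0.064 0.082 0.123]
bottle 0.85 [389. 158.  25.  22.] ztop 0.115 mean top [ 0.599 -0.449  0.114] mid [ 0.6   -0.449  0.114] ext [0.056 0.046 0.118]
bottle 0.71 [296. 232.  25.  25.] ztop 0.117 mean top [ 0.402 -0.185  0.115] mid [ 0.402 -0.185  0.115] ext [0.052 0.061 0.122]
balance 0.56 [333. 170.  52.  68.] ztop 0.046 mean top [ 0.583 -0.294  0.048] mid [ 0.57  -0.297  0.089] ext [0.172 0.14  0.051]
balance 0.46 [100. 197.  26.  19.] ztop 0.15 mean top [0.493 0.335 0.149] mid [
[... 676 characters left out ...]
4. 254.  25.  36.] ztop 0.033 mean top [ 0.325 -0.286  0.03 ] mid [ 0.326 -0.286  0.031] ext [0.1   0.068 0.032]
mat 0.31 [336. 161.  27.  25.] ztop 0.161 mean top [ 0.589 -0.294  0.159] mid [ 0.589 -0.295  0.159] ext [0.048 0.049 0.115]
rack 0.81 [274. 119.  45.  33.] ztop 0.033 mean top [ 0.733 -0.137  0.03 ] mid [ 0.732 -0.136  0.031] ext [0.088 0.129 0.035]
timer 0.98 [190. 236.  28.  24.] ztop 0.026 mean top [0.387 0.115 0.023] mid [0.387 0.116 0.024] ext [0.064 0.069 0.031]
mouse 0.94 [334. 255.  19.  39.] ztop 0.033 mean top [ 0.325 -0.286  0.03 ] mid [ 0.326 -0.286  0.031] ext [0.099 0.069 0.035]
0.6 [[-0.958, 0.287, 0.0], [0.287, 0.958, -0.0], [-0.0, -0.0, -1.0]] 0.08548129725410601
```

View pics/top.png

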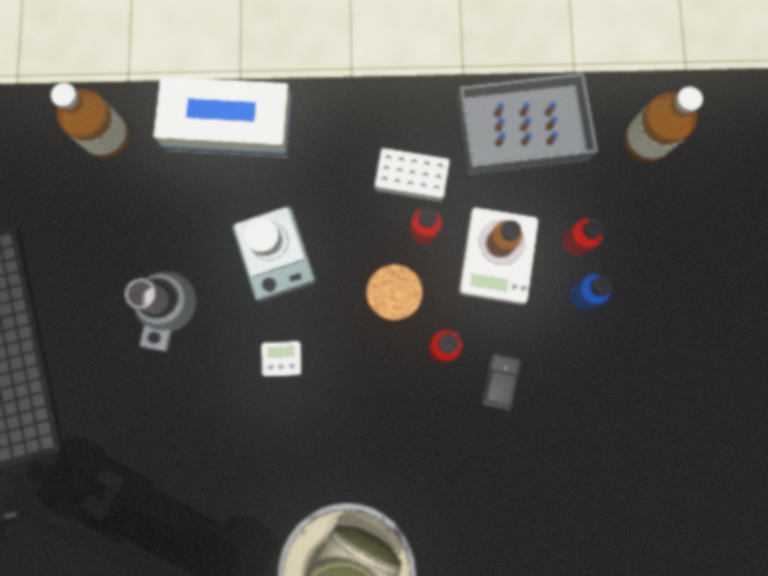

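View pics/scene.png

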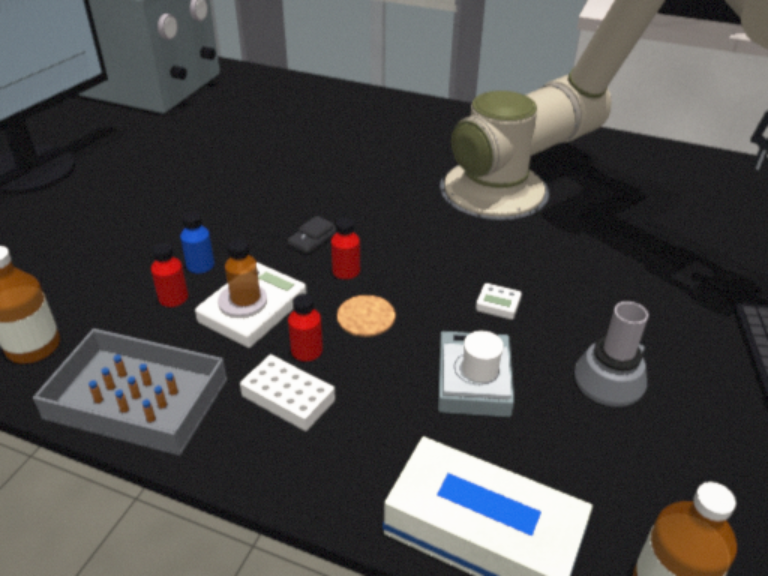

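The top picture shows the jar on the stirrer (262,235), the beaker on the shaker (145,292) and the amber bottle on the balance (508,232). The red and blue bottles are decoys, and the mat is at (394,292). The scene view agrees. My order is bottle to mat, jar to balance, beaker to stirrer, bottle to shaker.

Call:
jog_arm(
  plan="0 0 -7 0 0 -1 0;0 0 -7 0 0 -1 0;0 0 -2.7 0 0 -1 0;0 0 0 -1.6 -3.2 0 0;0 0 0 -1.6 -3.2 0 0;0 0 0 -1.6 -3.2 0 0;0 0 0 -1.6 -3.2 0 0;0 0 0 -1.6 -3.2 0 0;0 0 0 -1.6 -3.2 0 0;0 0 0 -1.6 -3.2 0 0",
  grip_force=40,
)

```text
time_s: 1.43
position: [0.2701, 0.3014, 0.2615]
tool_rot: [[-1.0, -0.001, 0.0], [-0.001, 1.0, 0.0], [-0.0, 0.0, -1.0]]
ft_force: [0.8, -0.5, 0.6]
grip_width: 0.0855
gripper_force: 0.0
```

```bash
python3 - <<'E'
from h import *
import time
a=imaging.get_image('top'); P=cloud(a); z=P[...,2]; ok=a['depth']>0
def box(n,c,r,lo,hi):
    m=ok&(np.hypot(P[...,0]-c[0],P[...,1]-c[1])<r)&(z>lo)&(z<hi); q=P[m][:,:2].astype(np.float32)
    print(n,m.sum(),'mean',q.mean(0).round(4),'minrect',np.round(cv2.minAreaRect(q),4).tolist() if 0 else cv2.minAreaRect(q),'circ',cv2.minEnclosingCircle(q))
box('pan',(.58,-.295),.07,.041,.052)
box('bal house',(.57,-.295),.12,.028,.040)
box('plate',(.6,.135),.09,.046,.056)
box('platform',(.49,.33),.055,.066,.075)
box('mat',(.51,-.097),.07,.003,.012)
box('red?',(.66,-.17),.06,.09,.13)
w=imaging.get_image('wrist'); print(np.round(w['world_from_camera'],3).tolist(),w['fov_y']); save('w0.png',w,1)
E
```

```text
pan 300 mean [ 0.5849 -0.2937] minrect ((0.5809903740882874, -0.29967576265335083), (0.11165913939476013, 0.0873694196343422), 2.3872551918029785) circ ((0.5771235227584839, -0.28824129700660706), 0.06158620864152908)
bal house 1693 mean [ 0.5582 -0.2914] minrect ((0.57125324010849, -0.2947944104671478), (0.12491748481988907, 0.16518394649028778), 79.10256958007812) circ ((0.5712350010871887, -0.2954936623573303), 0.0998743548989296)
plate 876 mean [0.5907 0.1279] minrect ((0.5851280093193054, 0.12813159823417664), (0.14081525802612305, 0.10405347496271133), 17.783050537109375) circ ((0.5895597338676453, 0.13147525489330292), 0.07950904220342636)
platform 244 mean [0.4986 0.324 ] minrect ((0.49745237827301025, 0.3272627592086792), (0.0594644695520401, 0.07307660579681396), 78.61139678955078) circ ((0.4987386465072632, 0.3332766890525818), 0.037238892167806625)
mat 876 mean [ 0.5082 -0.0965] minrect ((0.5062751173973083, -0.10009196400642395), (0.12992045283317566, 0.13488824665546417), 68.13530731201172) circ ((0.5091609954833984, -0.09757872670888901), 0.0693037137389183)
red? 144 mean [ 0.6254 -0.1569] minrect ((0.6270911693572998, -0.1580476611852646), (0.03221321105957031, 0.03372662886977196), 61.15910339355469) circ ((0.6269499063491821, -0.15816855430603027), 0.017715658992528915)
[[0.003, 0.952, 0.305, 0.195], [1.0, -0.002, -0.002, 0.296], [-0.001, 0.305, -0.952, 0.404], [0.0, 0.0, 0.0, 1.0]] 61.034412520933074
```

Call:
jog_arm(
  plan="0 0 0 -3 -2.1 0 0;0 0 0 -3 -2.1 0 0;0 0 0 -3 -2.1 0 0;0 0 0 -3 -2.1 0 0;0 0 0 -3 -2.1 0 0;0 0 0 -3 -2.1 0 0;0 0 0 -3 -2.1 0 0;0 0 0 -3 -2.1 0 0;0 0 0 0 0 0 0;0 0 0 0 0 0 0",
)

```text
time_s: 2.37
position: [0.5108, 0.1348, 0.2606]
tool_rot: [[-1.0, 0.001, -0.001], [0.001, 1.0, 0.0], [0.001, 0.0, -1.0]]
ft_force: [-1.0, 0.5, -0.7]
grip_width: 0.0853
gripper_force: 0.0
```

```bash
cat >> h.py <<'E'
from scipy.optimize import least_squares
def layer(P,ok,c,r,lo,hi):
    m=ok&(np.hypot(P[...,0]-c[0],P[...,1]-c[1])<r)&(P[...,2]>lo)&(P[...,2]<hi)
    n,l,st,_=cv2.connectedComponentsWithStats(m.astype(np.uint8))
    return P[l==1+st[1:,4].argmax()][:,:2].astype(np.float32)
def circ(q,R):
    "circle of known radius fitted to the convex hull (rim) of a flat layer"
    h=cv2.convexHull(q.astype(np.float32))[:,0]; c0=h.mean(0)
    s=least_squares(lambda c:np.hypot(*(h-c).T)-R,c0,loss='soft_l1',f_scale=.001)
    return s.x.round(4), np.std(s.fun).round(4), len(q), cv2.minEnclosingCircle(q.astype(np.float32))
E
python3 - <<'E'
from h import *
w=imaging.get_image('wrist'); save('w1.png',w,1); P=cloud(w); ok=w['depth']>0
q=layer(P,ok,(.6,.139),.06,.098,.112); print('jar top',circ(q,.03))
q=layer(P,ok,(.59,.13),.1,.046,.054); print('plate',cv2.minAreaRect(q),len(q), circ(q,.0735))
q=layer(P,ok,(.59,.13),.12,.035,.0455); print('below',len(q))
E
```

```text
jar top (array([0.6026, 0.1375]), np.float64(0.0002), 2423, ((0.6024371981620789, 0.1374027580022812), 0.030039215460419655))
plate ((0.6027741432189941, 0.13157451152801514), (0.10420122742652893, 0.103923000395298), 17.75958824157715) 4141 (array([0.6024, 0.1294]), np.float64(0.0064), 4141, ((0.6025811433792114, 0.1315043568611145), 0.0721658319234848))
below 3605
```

View pics/w1.png

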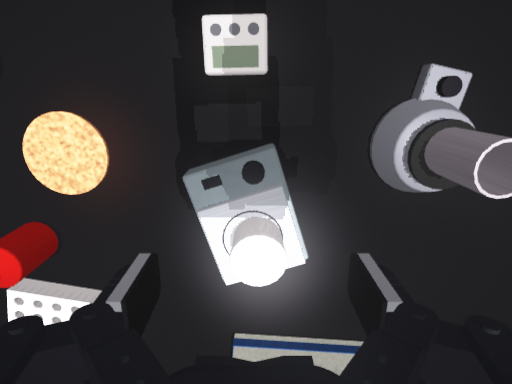

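The wrist view shows the jar at (258,262) on the stirrer plate, with the mat, shaker and timer clear around it. The plate fits 104 x 104 mm at (0.603, 0.132), and the jar is at (0.6025, 0.1375).

Call:
jog_arm(
  plan="0 0 0 0 -4 0 0;0 0 0 0 -4 0 0;0 0 0 0 -4 0 0;0 0 0 0 -4 0 0;0 0 0 0 -4 0 0;0 0 0 0 -4 0 0;0 0 0 0 -4 0 0;0 0 0 0 -4 0 0;0 0 0 0 -4 0 0;0 0 0 0 -4 0 0",
)

```text
time_s: 3.25
position: [0.5101, -0.265, 0.2619]
tool_rot: [[-1.0, -0.002, 0.001], [-0.002, 1.0, -0.0], [-0.001, -0.0, -1.0]]
ft_force: [1.2, -0.8, -0.0]
grip_width: 0.0853
gripper_force: 0.0
```

Call:
jog_arm(
  plan="0 0 0 0 -2 0 0;0 0 0 0 0 0 0;0 0 0 0 0 0 0",
)

```text
time_s: 3.5
position: [0.5103, -0.284, 0.2613]
tool_rot: [[-1.0, -0.001, -0.0], [-0.001, 1.0, 0.001], [0.0, 0.001, -1.0]]
ft_force: [0.1, -0.0, 0.5]
grip_width: 0.0854
gripper_force: 0.0
```

```bash
python3 - <<'E'
from h import *
w=imaging.get_image('wrist'); save('w2.png',w,1); P=cloud(w); ok=w['depth']>0
q=layer(P,ok,(.59,-.295),.05,.153,.17); print('cap',circ(q,.017))
q=layer(P,ok,(.59,-.295),.06,.0415,.05); print('pan',circ(q,.044),cv2.minAreaRect(q))
q=layer(P,ok,(.57,-.295),.12,.028,.0385); print('housing',len(q),cv2.minAreaRect(q))
q=layer(P,ok,(.51,-.097),.07,.0035,.012); print('mat',circ(q,.052))
for c in [(.402,-.185),(.627,-.158),(.6,-.449),(.496,-.457)]:
  try: print('decoy',circ(layer(P,ok,c,.04,.105,.125),.017)[0])
  except Exception as e: print('none')
E
```

```text
cap (array([ 0.59  , -0.2972]), np.float64(0.0002), 1157, ((0.5902101993560791, -0.29714488983154297), 0.01736876741051674))
pan (array([ 0.5944, -0.3014]), np.float64(0.0003), 1556, ((0.5938659310340881, -0.30146661400794983), 0.043910589069128036)) ((0.586016058921814, -0.30211591720581055), (0.07102484256029129, 0.08693509548902512), 3.4649243354797363)
housing 8502 ((0.5719331502914429, -0.2973831295967102), (0.1248544454574585, 0.16381417214870453), 79.18174743652344)
mat (array([ 0.5097, -0.0997]), np.float64(0.0002), 5473, ((0.5100563764572144, -0.09994151443243027), 0.052395518869161606))
decoy [ 0.4026 -0.1881]
none
decoy [ 0.6001 -0.4513]
decoy [ 0.4972 -0.459 ]
```

View pics/w2.png

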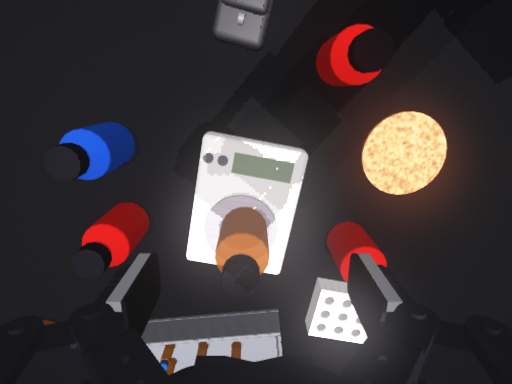

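The wrist view shows the amber bottle on the balance, with its cap at (241,275). Red decoys are 14 cm or more away, and the mat at (405,152) is free. Bottle cap is at (0.590, -0.297), pan at (0.594, -0.301) and mat at (0.510, -0.100).

Call:
jog_arm(
  plan="0 0 0 -4 -0.6 0 0;0 0 0 -4 -0.7 0 0;0 0 0 0 0 0 0;0 0 0 0 0 3.5 0;0 0 0 0 0 3.5 0;0 0 0 0 0 3.5 0;0 0 0 0 0 3 0;0 0 0 0 0 2 0;0 0 0 0 0 1.5 0;0 0 0 0 0 0 0",
)

```text
time_s: 4.38
position: [0.5897, -0.295, 0.0893]
tool_rot: [[-1.0, -0.003, -0.003], [-0.003, 1.0, 0.003], [0.003, 0.003, -1.0]]
ft_force: [0.1, 0.4, 0.6]
grip_width: 0.0855
gripper_force: 0.0
```

Call:
jog_arm(
  plan="0 0 0 0 -0.1 -0.3 0;0 0 0 0 0 0 40;0 0 0 0 0 0 80;0 0 0 0 0 0 120;0 0 0 0 0 0 160;0 0 0 0 0 0 160;0 0 0 0 0 0 160;0 0 0 0 0 0 160",
  grip_force=40,
)

```text
time_s: 5.05
position: [0.5908, -0.2985, 0.0961]
tool_rot: [[-1.0, -0.001, 0.002], [-0.001, 1.0, -0.001], [-0.002, -0.001, -1.0]]
ft_force: [0.3, 2.5, 6.6]
grip_width: 0.0523
gripper_force: 41.2
```

Call:
jog_arm(
  plan="0 0 0 0 0 -0.5 160;0 0 0 0 0 -0.5 160;0 0 0 0 0 -1 160;0 0 0 0 0 -2 160;0 0 0 0 0 -2 160;0 0 0 0 0 -2 160;0 0 0 0 0 0 160;0 0 0 0 0 0 160",
)

```text
time_s: 5.72
position: [0.5904, -0.299, 0.1752]
tool_rot: [[-1.0, -0.001, 0.002], [-0.001, 1.0, -0.001], [-0.002, -0.001, -1.0]]
ft_force: [-0.1, -0.7, -3.2]
grip_width: 0.0522
gripper_force: 42.4
```

```bash
python3 - <<'E'
from h import *
w=imaging.get_image('wrist'); save('w3.png',w,1); P=cloud(w); ok=w['depth']>0
q=layer(P,ok,(.594,-.301),.06,.0415,.05); print('pan',circ(q,.044))
b=imaging.get_image('scene'); s=b['pixels'][80:300,60:320]; cv2.imwrite('pics/s3.png',cv2.resize(s[:,:,::-1],None,fx=2,fy=2))
E
```

```text
pan (array([ 0.5945, -0.3017]), np.float64(0.0003), 4106, ((0.5940890312194824, -0.30177024006843567), 0.04401855915784836))
```

View pics/s3.png

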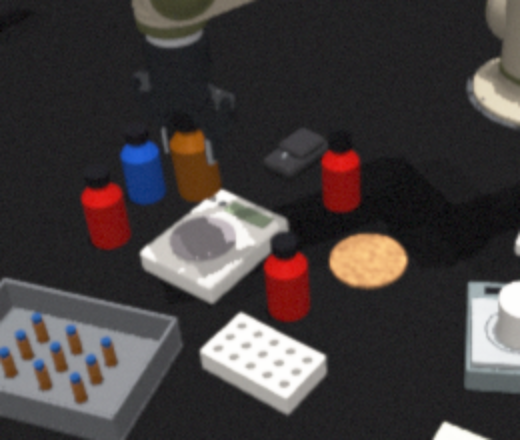

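The bottle is lifted upright off the pan (scene crop at 197,165) and the balance pan is clear.

Call:
jog_arm(
  plan="0 0 0 0 0 -2 160;0 0 0 0.6 1.5 -1 160;0 0 0 1 2.5 0 160;0 0 0 1.2 3 0 160;0 0 0 1.2 3 0 160;0 0 0 1.2 3 0 160;0 0 0 1.2 3 0 160;0 0 0 1 2.5 0 160;0 0 0 0.6 1.3 0 160;0 0 0 0 0 0 160",
)

```text
time_s: 6.65
position: [0.5088, -0.0985, 0.2037]
tool_rot: [[-1.0, -0.003, -0.002], [-0.003, 1.0, 0.001], [0.002, 0.001, -1.0]]
ft_force: [0.1, 0.1, -2.0]
grip_width: 0.0525
gripper_force: 42.8
```

Call:
jog_arm(
  plan="0 0 0 0 0 2 160;0 0 0 0 0 3 160;0 0 0 0 0 3 160;0 0 0 0 0 3 160;0 0 0 0 0 2 160;0 0 0 0 0 1 160;0 0 0 0 0 0.3 160;0 0 0 0 0 0 160;0 0 0 0 0 0 160",
)

```text
time_s: 7.4
position: [0.5106, -0.1016, 0.0616]
tool_rot: [[-1.0, -0.0, 0.001], [-0.0, 1.0, -0.0], [-0.001, -0.0, -1.0]]
ft_force: [-0.3, -0.4, -2.0]
grip_width: 0.0528
gripper_force: 42.8
```

Call:
jog_arm(
  plan="0 0 0 0 0 0.1 160;0 0 0 0 0 0.1 160;0 0 0 0 0 0.1 160;0 0 0 0 0 0 160;0 0 0 0 0 0 160",
)

```text
time_s: 7.82
position: [0.5102, -0.1009, 0.0585]
tool_rot: [[-1.0, -0.001, 0.0], [-0.001, 1.0, -0.0], [-0.0, -0.0, -1.0]]
ft_force: [0.2, -0.3, -0.9]
grip_width: 0.0525
gripper_force: 42.8
```

Call:
jog_arm(
  plan="0 0 0 0 0 0.1 160;0 0 0 0 0 0.1 160;0 0 0 0 0 0 160;0 0 0 0 0 0 160",
)

```text
time_s: 8.15
position: [0.5105, -0.1009, 0.0571]
tool_rot: [[-1.0, -0.001, 0.001], [-0.001, 1.0, -0.0], [-0.001, -0.0, -1.0]]
ft_force: [-1.0, 1.6, 5.7]
grip_width: 0.0525
gripper_force: 43.4
```

Call:
jog_arm(
  plan="0 0 0 0 0 0 140;0 0 0 0 0 0 110;0 0 0 0 0 0 70;0 0 0 0 0 0 30;0 0 0 0 0 0 0;0 0 0 0 0 0 0;0 0 0 0 0 0 0",
  grip_force=20,
)

```text
time_s: 8.73
position: [0.5101, -0.1009, 0.0563]
tool_rot: [[-1.0, -0.001, -0.0], [-0.001, 1.0, -0.0], [0.0, -0.0, -1.0]]
ft_force: [-0.6, 0.1, 0.8]
grip_width: 0.0852
gripper_force: 0.0
```

Call:
jog_arm(
  plan="0 0 0 0 0 -1 0;0 0 0 0 0 -2.5 0;0 0 0 0 0 -3.5 0;0 0 0 0 0 -4 0;0 0 0 0 0 -4 0;0 0 0 0 2 -2.5 0;0 0 0 0 4 0 0;0 0 0 0 4 0 0;0 0 0 0 4 0 0;0 0 0 0 3 0 0",
)

```text
time_s: 9.57
position: [0.5094, 0.0717, 0.2315]
tool_rot: [[-1.0, -0.001, 0.0], [-0.001, 1.0, 0.0], [-0.0, 0.0, -1.0]]
ft_force: [0.8, -0.3, -0.1]
grip_width: 0.0854
gripper_force: 0.0
```

```bash
python3 - <<'E'
from h import *
w=imaging.get_image('wrist'); save('w4.png',w,1); P=cloud(w); ok=w['depth']>0
q=layer(P,ok,(.51,-.1),.05,.11,.13); print('cap',circ(q,.017))
q=layer(P,ok,(.6,.139),.06,.098,.112); print('jar top',circ(q,.03))
q=layer(P,ok,(.59,.13),.1,.046,.054); print('plate',cv2.minAreaRect(q),len(q))
s=env.observe(); print(s['position'],s['time_s'])
E
```

```text
cap (array([ 0.5101, -0.099 ]), np.float64(0.0003), 1560, ((0.5095632076263428, -0.09897834062576294), 0.017611820250749588))
jar top (array([0.6024, 0.1374]), np.float64(0.0002), 2658, ((0.6024788618087769, 0.13718152046203613), 0.0301881805062294))
plate ((0.6027926802635193, 0.13152213394641876), (0.10482295602560043, 0.10407900810241699), 17.675994873046875) 4550
[0.50901973 0.07540386 0.2314885 ] 9.6167
```

Call:
jog_arm(
  plan="0 0 0 -3 2 0 0;0 0 0 -3.3 2.3 0 0;0 0 0 -3 2 0 0;0 0 0 0 0 3 0;0 0 0 0 0 3.5 0;0 0 0 0 0 3 0;0 0 0 0 0 0 0;0 0 0 0 0 0 0",
)

```text
time_s: 10.28
position: [0.6026, 0.1321, 0.1358]
tool_rot: [[-1.0, -0.001, -0.003], [-0.001, 1.0, -0.0], [0.003, -0.0, -1.0]]
ft_force: [0.2, -0.3, 1.1]
grip_width: 0.0858
gripper_force: 0.0
```

Call:
jog_arm(
  plan="0 0 0 0 0.5 0 0;0 0 0 0 0 2 0;0 0 0 0 0 2 0;0 0 0 0 0 1.5 0;0 0 0 0 0 0.6 0;0 0 0 0 0 0 0;0 0 0 0 0 0 0",
)

```text
time_s: 10.87
position: [0.6038, 0.1374, 0.0771]
tool_rot: [[-1.0, -0.001, 0.003], [-0.001, 1.0, 0.0], [-0.003, 0.0, -1.0]]
ft_force: [0.5, 0.4, 0.4]
grip_width: 0.0854
gripper_force: 0.0
```

Call:
jog_arm(
  plan="0 0 0 0 0 0 30;0 0 0 0 0 0 60;0 0 0 0 0 0 90;0 0 0 0 0 0 120;0 0 0 0 0 0 140;0 0 0 0 0 0 140;0 0 0 0 0 0 140;0 0 0 0 0 0 140",
  grip_force=40,
)

```text
time_s: 11.53
position: [0.6035, 0.1374, 0.0769]
tool_rot: [[-1.0, -0.001, 0.002], [-0.001, 1.0, 0.0], [-0.002, 0.0, -1.0]]
ft_force: [-1.5, 1.2, 6.5]
grip_width: 0.0587
gripper_force: 42.4
```

Call:
jog_arm(
  plan="0 0 0 0 0 -0.5 140;0 0 0 0 0 -1 140;0 0 0 0 0 -2 140;0 0 0 0 0 -3 140;0 0 0 0 0 -3 140;0 0 0 0 0 -3 140;0 0 0 0 0 -2 140;0 0 0 0 0 0 140",
)

```text
time_s: 12.2
position: [0.6043, 0.1373, 0.226]
tool_rot: [[-1.0, -0.001, 0.009], [-0.001, 1.0, 0.0], [-0.009, 0.0, -1.0]]
ft_force: [0.5, -0.3, -1.7]
grip_width: 0.0588
gripper_force: 43.5
```

```bash
python3 - <<'E'
from h import *
w=imaging.get_image('wrist'); save('w5.png',w,1); P=cloud(w); ok=w['depth']>0
q=layer(P,ok,(.603,.1316),.1,.046,.054); print('plate',cv2.minAreaRect(q),len(q))
for z0 in (.19,.2,.21,.22): 
  try: print(z0,circ(layer(P,ok,(.603,.137),.05,z0,z0+.01),.03))
  except Exception: pass
s=env.observe(); print(s['position'])
E
```

```text
plate ((0.6027699112892151, 0.13157108426094055), (0.10367058962583542, 0.10406497120857239), 17.59084129333496) 8225
0.19 (array([0.5978, 0.1642]), np.float64(0.0), 1, ((0.5766212940216064, 0.14299145340919495), 9.999999747378752e-05))
0.2 (array([0.605 , 0.1358]), np.float64(0.0004), 425, ((0.590783417224884, 0.13580676913261414), 0.025824327021837234))
0.21 (array([0.6049, 0.1357]), np.float64(0.0003), 531, ((0.5897643566131592, 0.1363820880651474), 0.025266660377383232))
0.22 (array([0.6049, 0.1359]), np.float64(0.0004), 637, ((0.5919455289840698, 0.1350361406803131), 0.026562977582216263))
[0.60350436 0.13723766 0.22287564]
```

View pics/w5.png

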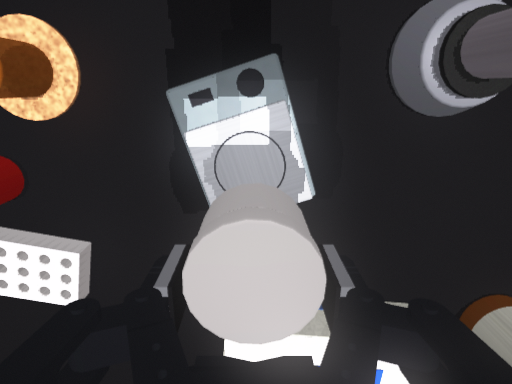

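The jar is held upright (252,270), and the stirrer plate with its ring (250,165) is bare.

Call:
jog_arm(
  plan="0 0 0 0 -2 0 140;0 0 0 0 -3 0 140;0 0 0 0 -4 0 140;0 0 0 0.4 -4 0 140;0 0 0 0 -4 0 140;0 0 0 0 -4 0 140;0 0 0 0 -4 0 140;0 0 0 0.4 -4 0 140;0 0 0 0 -4 0 140;0 0 0 0 -4 0 140",
)

```text
time_s: 13.08
position: [0.5942, -0.2345, 0.2187]
tool_rot: [[-1.0, -0.0, -0.003], [-0.0, 1.0, 0.002], [0.003, 0.002, -1.0]]
ft_force: [0.5, -0.1, -1.1]
grip_width: 0.0586
gripper_force: 43.6
```

Call:
jog_arm(
  plan="0 0 0 0 -3.5 0 140;0 0 0 0 -2.4 0 140;0 0 0 0 -1 0 140;0 0 0 0 0 0 140;0 0 0 0 0 3 140;0 0 0 0 0 3 140;0 0 0 0 0 3 140;0 0 0 0 0 2 140;0 0 0 0 0 0 140;0 0 0 0 0 0 140",
)

```text
time_s: 13.92
position: [0.5952, -0.3001, 0.1098]
tool_rot: [[-1.0, -0.002, -0.002], [-0.002, 1.0, 0.002], [0.002, 0.002, -1.0]]
ft_force: [0.2, -0.3, -1.3]
grip_width: 0.0588
gripper_force: 43.8
```

Call:
jog_arm(
  plan="0 0 0 0 -0.15 1.5 140;0 0 0 0 0 1 140;0 0 0 0 0 0.6 140;0 0 0 0 0 0.2 140;0 0 0 0 0 0 140;0 0 0 0 0 0 140",
)

```text
time_s: 14.42
position: [0.5955, -0.3034, 0.0781]
tool_rot: [[-1.0, -0.001, 0.001], [-0.001, 1.0, -0.001], [-0.001, -0.001, -1.0]]
ft_force: [0.3, -0.1, -1.6]
grip_width: 0.0588
gripper_force: 43.8
```

```bash
python3 - <<'E'
from h import *
w=imaging.get_image('wrist'); P=cloud(w); ok=w['depth']>0
print('pan',circ(layer(P,ok,(.594,-.301),.06,.0415,.05),.044))
for z0 in (.06,.07,.08): 
  try: print(z0,circ(layer(P,ok,(.594,-.301),.05,z0,z0+.01),.029))
  except Exception: pass
print(env.observe()['position'])
E
```

```text
pan (array([ 0.5945, -0.3018]), np.float64(0.001), 6147, ((0.5941603183746338, -0.30166372656822205), 0.043859437108039856))
0.06 (array([ 0.5948, -0.3049]), np.float64(0.0001), 509, ((0.583271324634552, -0.30549097061157227), 0.026645464822649956))
0.07 (array([ 0.5948, -0.3049]), np.float64(0.0002), 627, ((0.5832289457321167, -0.30571800470352173), 0.02664186619222164))
0.08 (array([ 0.5948, -0.3049]), np.float64(0.0002), 673, ((0.5817638635635376, -0.3048005700111389), 0.02572769485414028))
[ 0.5955418  -0.30344949  0.07814256]
```

Call:
jog_arm(
  plan="0 0 0 0 0.25 0.2 140;0 0 0 0 0 0.1 140;0 0 0 0 0 0.1 140;0 0 0 0 0 0 140;0 0 0 0 0 0 140",
)

```text
time_s: 14.88
position: [0.5952, -0.3008, 0.0733]
tool_rot: [[-1.0, -0.001, -0.0], [-0.001, 1.0, -0.0], [0.0, -0.0, -1.0]]
ft_force: [-0.2, -0.6, -2.9]
grip_width: 0.0587
gripper_force: 43.8
```

Call:
jog_arm(
  plan="0 0 0 0 0 0.1 140;0 0 0 0 0 0.1 140;0 0 0 0 0 0 140;0 0 0 0 0 0 140",
)

```text
time_s: 15.22
position: [0.5953, -0.3009, 0.072]
tool_rot: [[-1.0, -0.001, 0.0], [-0.001, 1.0, -0.001], [-0.0, -0.001, -1.0]]
ft_force: [-1.8, 1.8, 3.4]
grip_width: 0.0587
gripper_force: 44.3
```

Call:
jog_arm(
  plan="0 0 0 0 0 0 120;0 0 0 0 0 0 90;0 0 0 0 0 0 60;0 0 0 0 0 0 30;0 0 0 0 0 0 0;0 0 0 0 0 0 0;0 0 0 0 0 0 0",
  grip_force=20,
)

```text
time_s: 15.8
position: [0.5953, -0.3008, 0.0711]
tool_rot: [[-1.0, -0.001, -0.0], [-0.001, 1.0, 0.0], [0.0, 0.0, -1.0]]
ft_force: [0.1, 0.7, 1.3]
grip_width: 0.0856
gripper_force: 0.0
```

Call:
jog_arm(
  plan="0 0 0 0 0 -1 0;0 0 0 0 0 -3 0;0 0 0 0 0 -4 0;0 0 0 0 0 -4 0;0 0 0 0 0 -4 0;0 0 0 0 0 -2 0;0 0 0 2 3 0 0;0 0 0 2 3 0 0;0 0 0 2 3 0 0;0 0 0 2 3 0 0",
)

```text
time_s: 16.63
position: [0.514, -0.1796, 0.252]
tool_rot: [[-1.0, -0.0, 0.001], [-0.0, 1.0, -0.0], [-0.001, -0.0, -1.0]]
ft_force: [0.6, 0.4, -0.6]
grip_width: 0.0852
gripper_force: 0.0
```

```bash
python3 - <<'E'
from h import *
w=imaging.get_image('wrist'); P=cloud(w); ok=w['depth']>0; save('w6.png',w,1)
print('pan',circ(layer(P,ok,(.594,-.301),.06,.0415,.05),.044))
print('jar',circ(layer(P,ok,(.594,-.301),.05,.095,.106),.03))
print('cap',circ(layer(P,ok,(.51,-.1),.05,.11,.13),.017))
E
```

```text
pan (array([ 0.5942, -0.3015]), np.float64(0.0003), 1698, ((0.5940674543380737, -0.30145376920700073), 0.04411793127655983))
jar (array([ 0.5943, -0.3023]), np.float64(0.0002), 1804, ((0.5941036939620972, -0.3022679388523102), 0.030126333236694336))
cap (array([ 0.5101, -0.0996]), np.float64(0.0001), 1245, ((0.5101229548454285, -0.09976213425397873), 0.017158646136522293))
```

Call:
jog_arm(
  plan="0 0 0 1 4 0 0;0 0 0 1 4 0 0;0 0 0 1 4 0 0;0 0 0 1 4 0 0;0 0 0 1 4 0 0;0 0 0 1 4 0 0;0 0 0 1 4 0 0;0 0 0 1 4 0 0;0 0 0 1 4 0 0;0 0 0 1 4 0 0",
)

```text
time_s: 17.52
position: [0.414, 0.2209, 0.2523]
tool_rot: [[-1.0, -0.001, 0.001], [-0.001, 1.0, 0.0], [-0.001, 0.0, -1.0]]
ft_force: [0.1, 0.1, 0.2]
grip_width: 0.0852
gripper_force: 0.0
```

Call:
jog_arm(
  plan="0 0 0 0 4 0 0;0 0 0 0 4 0 0;0 0 0 0 2 0 0;0 0 0 0 0 0 0;0 0 0 0 0 0 0",
)

```text
time_s: 17.93
position: [0.4145, 0.3197, 0.2517]
tool_rot: [[-1.0, -0.003, 0.0], [-0.003, 1.0, -0.0], [-0.0, -0.0, -1.0]]
ft_force: [0.7, 0.1, 0.7]
grip_width: 0.0854
gripper_force: 0.0
```

```bash
python3 - <<'E'
from h import *
w=imaging.get_image('wrist'); P=cloud(w); ok=w['depth']>0; save('w7.png',w,1)
print('beaker',circ(layer(P,ok,(.495,.335),.05,.144,.158),.025))
print('platform',circ(layer(P,ok,(.4985,.333),.055,.0665,.075),.037))
print('house',circ(layer(P,ok,(.4985,.333),.08,.045,.064),.05))
print(env.observe()['position'])
E
```

```text
beaker (array([0.4944, 0.3339]), np.float64(0.0003), 854, ((0.4948943555355072, 0.3333028554916382), 0.02587777003645897))
platform (array([0.4989, 0.3324]), np.float64(0.0003), 1094, ((0.49847495555877686, 0.33239367604255676), 0.036924269050359726))
house (array([0.5013, 0.332 ]), np.float64(0.0019), 1549, ((0.49787136912345886, 0.33241358399391174), 0.047531235963106155))
[0.41470895 0.31885996 0.25168692]
```

View pics/w7.png

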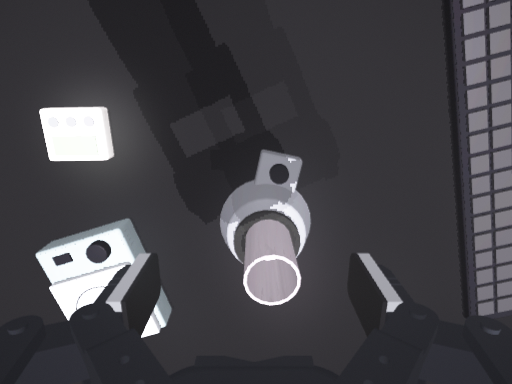

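The beaker is at (272,280) on the shaker with clear space around it, and the jar sits within 1 mm of the pan centre.

Call:
jog_arm(
  plan="0 0 0 -4 0.7 0 0;0 0 0 -4 0.7 0 0;0 0 0 0 0 0 0;0 0 0 0 0 2.5 0;0 0 0 0 0 3.5 0;0 0 0 0 0 3.5 0;0 0 0 0 0 3 0;0 0 0 0 0 2.3 0;0 0 0 0 0 0 0;0 0 0 0 0 0 0",
)

```text
time_s: 18.82
position: [0.4951, 0.332, 0.1036]
tool_rot: [[-1.0, 0.001, -0.001], [0.001, 1.0, -0.001], [0.001, -0.001, -1.0]]
ft_force: [-0.4, 0.3, 0.3]
grip_width: 0.0852
gripper_force: 0.0
```

Call:
jog_arm(
  plan="0 0 0 0 0 0 40;0 0 0 0 0 0 80;0 0 0 0 0 0 110;0 0 0 0 0 0 140;0 0 0 0 0 0 170;0 0 0 0 0 0 170;0 0 0 0 0 0 170;0 0 0 0 0 0 170",
  grip_force=40,
)

```text
time_s: 19.48
position: [0.4956, 0.3334, 0.1053]
tool_rot: [[-1.0, -0.001, 0.003], [-0.001, 1.0, 0.001], [-0.003, 0.001, -1.0]]
ft_force: [-1.2, -0.2, 6.8]
grip_width: 0.0489
gripper_force: 40.8
```

Call:
jog_arm(
  plan="0 0 0 0 0 -0.5 170;0 0 0 0 0 -1.5 170;0 0 0 0 0 -3 170;0 0 0 0 0 -3 170;0 0 0 -1.2 -2.2 0 170;0 0 0 -1.8 -3.4 0 170;0 0 0 -1.8 -3.4 0 170;0 0 0 -1.8 -3.4 0 170;0 0 0 -1.8 -3.4 0 170;0 0 0 -1.4 -2.4 0 170",
)

```text
time_s: 20.32
position: [0.5939, 0.1483, 0.1839]
tool_rot: [[-1.0, 0.001, 0.001], [0.001, 1.0, -0.001], [-0.001, -0.001, -1.0]]
ft_force: [-0.7, 0.4, -2.3]
grip_width: 0.0493
gripper_force: 42.1
```

Call:
jog_arm(
  plan="0 0 0 -1 -2 0 170;0 0 0 0 0 0 170;0 0 0 0 0 2.5 170;0 0 0 0 0 3 170;0 0 0 0 0 2.5 170;0 0 0 0 0 1 170;0 0 0 0 0 0 170;0 0 0 0 0 0 170;0 0 0 0 0 0 170",
)

```text
time_s: 21.07
position: [0.6038, 0.1314, 0.0953]
tool_rot: [[-1.0, -0.001, 0.003], [-0.001, 1.0, 0.0], [-0.003, 0.0, -1.0]]
ft_force: [-0.5, 0.3, -1.7]
grip_width: 0.0491
gripper_force: 42.1
```

```bash
python3 - <<'E'
from h import *
w=imaging.get_image('wrist'); P=cloud(w); ok=w['depth']>0; save('w8.png',w,1)
print('plate',cv2.minAreaRect(layer(P,ok,(.6028,.1316),.1,.046,.054)))
for z0 in (.065,.075,.085): 
  try: print(z0,circ(layer(P,ok,(.6028,.1316),.04,z0,z0+.01),.025))
  except Exception: pass
print(env.observe()['position'],env.observe()['ft_force'])
E
```

```text
plate ((0.6031747460365295, 0.13161449134349823), (0.10441768169403076, 0.10407456755638123), 17.71148681640625)
0.065 (array([0.6028, 0.13  ]), np.float64(0.0001), 394, ((0.5912352800369263, 0.1302001178264618), 0.022044669836759567))
0.075 (array([0.6   , 0.1302]), np.float64(0.0008), 584, ((0.6167062520980835, 0.12974078953266144), 0.017207013443112373))
0.085 (array([0.5999, 0.1295]), np.float64(0.0008), 840, ((0.6127469539642334, 0.12963834404945374), 0.01958644948899746))
[0.60379677 0.13140766 0.09528181] [-0.51953194 -0.51005186 -1.90519955]
```

Call:
jog_arm(
  plan="0 0 0 0 0.1 0.5 170;0 0 0 0 0 0.2 170;0 0 0 0 0 0.1 170;0 0 0 0 0 0.1 170;0 0 0 0 0 0 170;0 0 0 0 0 0 170",
)

```text
time_s: 21.62
position: [0.6029, 0.1323, 0.0854]
tool_rot: [[-1.0, -0.001, 0.001], [-0.001, 1.0, 0.0], [-0.001, 0.0, -1.0]]
ft_force: [-2.3, 0.7, 4.9]
grip_width: 0.0492
gripper_force: 42.6
```

Call:
jog_arm(
  plan="0 0 0 0 0 0 150;0 0 0 0 0 0 110;0 0 0 0 0 0 70;0 0 0 0 0 0 30;0 0 0 0 0 0 0;0 0 0 0 0 0 0;0 0 0 0 0 0 0",
  grip_force=20,
)

```text
time_s: 22.2
position: [0.603, 0.1322, 0.0843]
tool_rot: [[-1.0, -0.001, 0.0], [-0.001, 1.0, -0.0], [-0.0, -0.0, -1.0]]
ft_force: [0.1, 0.3, 1.0]
grip_width: 0.0853
gripper_force: 0.0
```

Call:
jog_arm(
  plan="0 0 0 0 0 -1 0;0 0 0 0 0 -3 0;0 0 0 0 0 -4 0;0 0 0 0 0 -4 0;0 0 0 0 0 -3 0;0 0 0 4 0 0 0;0 0 0 4 0 0 0;0 0 0 4 0 0 0;0 0 0 3 0 0 0;0 0 0 0 0 0 0",
)

```text
time_s: 23.03
position: [0.4481, 0.1325, 0.2355]
tool_rot: [[-1.0, -0.002, -0.001], [-0.002, 1.0, 0.0], [0.001, 0.0, -1.0]]
ft_force: [0.5, 0.8, 1.0]
grip_width: 0.0854
gripper_force: 0.0
```

```bash
python3 - <<'E'
from h import *
w=imaging.get_image('wrist'); P=cloud(w); ok=w['depth']>0; save('w9.png',w,1)
print('plate',cv2.minAreaRect(layer(P,ok,(.6028,.1316),.1,.046,.054)))
print('beaker',circ(layer(P,ok,(.603,.132),.05,.124,.138),.025))
print('platform',circ(layer(P,ok,(.4985,.3325),.055,.0665,.075),.037))
print('cap',circ(layer(P,ok,(.51,-.1),.05,.11,.13),.017))
print(env.observe()['position'])
E
```

```text
plate ((0.6023892164230347, 0.1312890350818634), (0.10443023592233658, 0.10454094409942627), 17.418785095214844)
beaker (array([0.6009, 0.1309]), np.float64(0.0007), 547, ((0.6010249257087708, 0.13093966245651245), 0.024934662505984306))
platform (array([0.4987, 0.3323]), np.float64(0.0003), 3877, ((0.4986160397529602, 0.33241575956344604), 0.03755859658122063))
cap (array([ 0.5096, -0.0986]), np.float64(0.0005), 566, ((0.5097848176956177, -0.09479884803295135), 0.016154516488313675))
[0.45092704 0.13233615 0.23573457]
```

View pics/w9.png

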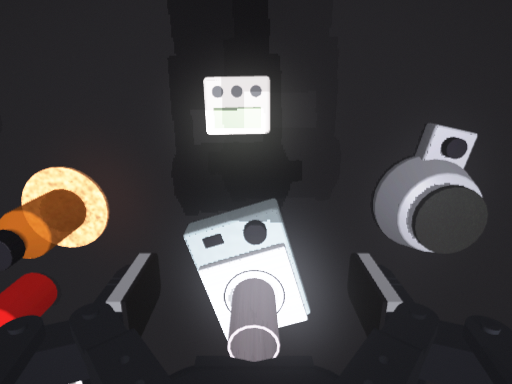

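The beaker stands upright in the stirrer ring (252,318), and the shaker platform (450,218) is free. Next is the bottle.

Call:
jog_arm(
  plan="0 0 0 -1 -3 0 0;0 0 0 -1 -4 0 0;0 0 0 -1 -4 0 0;0 0 0 -1 -4 0 0;0 0 0 -1 -4 0 0;0 0 0 -0.7 -3.3 0 0;0 0 0 0 -1 0 0;0 0 0 0 0 0 0;0 0 0 0 0 0 0",
)

```text
time_s: 23.83
position: [0.5104, -0.1009, 0.2343]
tool_rot: [[-1.0, 0.0, -0.0], [0.0, 1.0, 0.0], [0.0, 0.0, -1.0]]
ft_force: [0.3, 0.0, 0.2]
grip_width: 0.0858
gripper_force: 0.0
```

Call:
jog_arm(
  plan="0 0 0 0 0 3.5 0;0 0 0 0 0 4 0;0 0 0 0 0 4 0;0 0 0 0 0 3 0;0 0 0 0 0 2 0;0 0 0 0 0 1 0;0 0 0 0 0 0 0;0 0 0 0 0 0 0",
)

```text
time_s: 24.5
position: [0.5104, -0.0997, 0.0597]
tool_rot: [[-1.0, -0.002, -0.0], [-0.002, 1.0, 0.0], [0.0, 0.0, -1.0]]
ft_force: [0.2, -0.3, 0.3]
grip_width: 0.0852
gripper_force: 0.0
```

Call:
jog_arm(
  plan="0 0 0 0 0 0 40;0 0 0 0 0 0 80;0 0 0 0 0 0 120;0 0 0 0 0 0 160;0 0 0 0 0 0 160;0 0 0 0 0 0 160;0 0 0 0 0 0 160",
  grip_force=40,
)

```text
time_s: 25.08
position: [0.5107, -0.1006, 0.0607]
tool_rot: [[-1.0, -0.001, 0.002], [-0.001, 1.0, -0.0], [-0.002, -0.0, -1.0]]
ft_force: [-0.3, 3.4, 8.3]
grip_width: 0.0524
gripper_force: 40.8
```

Call:
jog_arm(
  plan="0 0 0 0 0 -0.5 160;0 0 0 0 0 -1.5 160;0 0 0 0 0 -3 160;0 0 0 0 0 -3.5 160;0 0 0 0 0 -3.5 160;0 0 0 0 0 -2.5 160;0 0 0 0 2 -0.5 160;0 0 0 0 3 0 160;0 0 0 0 4 0 160;0 0 0 0.4 4 0 160",
)

```text
time_s: 25.92
position: [0.5059, 0.0301, 0.2098]
tool_rot: [[-1.0, 0.001, 0.001], [0.001, 1.0, -0.0], [-0.001, -0.0, -1.0]]
ft_force: [1.5, 0.8, -1.5]
grip_width: 0.0526
gripper_force: 42.7
```

Call:
jog_arm(
  plan="0 0 0 0.3 4 0 160;0 0 0 0 4 0 160;0 0 0 0 4 0 160;0 0 0 0.4 4 0 160;0 0 0 0 4 0 160;0 0 0 0 4 0 160;0 0 0 0 3.5 0 160;0 0 0 0 1.7 0 160;0 0 0 0 1 0 160;0 0 0 0 0 0 160",
)

```text
time_s: 26.75
position: [0.4984, 0.3324, 0.2092]
tool_rot: [[-1.0, -0.003, -0.0], [-0.003, 1.0, -0.0], [0.0, -0.0, -1.0]]
ft_force: [-0.0, -0.4, -2.2]
grip_width: 0.0521
gripper_force: 42.8
```

Call:
jog_arm(
  plan="0 0 0 0 0 2 160;0 0 0 0 0 3 160;0 0 0 0 0 1.8 160;0 0 0 0 0 0.5 160;0 0 0 0 0 0 160;0 0 0 0 0 0 160;0 0 0 0 0 0 160",
)

```text
time_s: 27.33
position: [0.4996, 0.3309, 0.138]
tool_rot: [[-1.0, -0.0, 0.003], [-0.0, 1.0, 0.001], [-0.003, 0.001, -1.0]]
ft_force: [-0.3, 0.1, -1.5]
grip_width: 0.0519
gripper_force: 42.8
```

```bash
python3 - <<'E'
from h import *
w=imaging.get_image('wrist'); P=cloud(w); ok=w['depth']>0; save('w10.png',w,1)
print('platform',circ(layer(P,ok,(.4987,.3324),.055,.0665,.075),.037))
for z0 in (.085,.095,.105): 
  try: print(z0,circ(layer(P,ok,(.4987,.3324),.04,z0,z0+.01),.027))
  except Exception: pass
print(env.observe()['position'],env.observe()['ft_force'])
E
```

```text
platform (array([0.4992, 0.3326]), np.float64(0.0002), 2892, ((0.4988377094268799, 0.332488089799881), 0.03703190013766289))
0.085 (array([0.4994, 0.3318]), np.float64(0.0001), 266, ((0.48566097021102905, 0.3334680497646332), 0.023348599672317505))
0.095 (array([0.4994, 0.3315]), np.float64(0.0001), 326, ((0.4869319200515747, 0.33249831199645996), 0.023769918829202652))
0.105 (array([0.4993, 0.331 ]), np.float64(0.0001), 394, ((0.4867730140686035, 0.3321875333786011), 0.02382481098175049))
[0.4995336  0.3310265  0.13793335] [-0.19336025 -1.54151516 -2.00008371]
```

Within about 1 mm; shifting y +1 mm and creeping down.

Call:
jog_arm(
  plan="0 0 0 0 0.1 0.5 160;0 0 0 0 0 0.3 160;0 0 0 0 0 0.2 160;0 0 0 0 0 0.1 160;0 0 0 0 0 0.1 160;0 0 0 0 0 0 160;0 0 0 0 0 0 160",
)

```text
time_s: 27.97
position: [0.499, 0.3322, 0.1248]
tool_rot: [[-1.0, -0.001, 0.001], [-0.001, 1.0, 0.0], [-0.001, 0.0, -1.0]]
ft_force: [-1.0, -0.5, 3.2]
grip_width: 0.0524
gripper_force: 43.2
```

Contact; release and retreat.

Call:
jog_arm(
  plan="0 0 0 0 0 0 140;0 0 0 0 0 0 110;0 0 0 0 0 0 70;0 0 0 0 0 0 30;0 0 0 0 0 0 0;0 0 0 0 0 0 0;0 0 0 0 0 0 0",
  grip_force=20,
)

```text
time_s: 28.55
position: [0.4988, 0.3322, 0.1242]
tool_rot: [[-1.0, -0.001, -0.0], [-0.001, 1.0, 0.0], [0.0, 0.0, -1.0]]
ft_force: [0.6, 0.8, -0.2]
grip_width: 0.0851
gripper_force: 0.0
```

Call:
jog_arm(
  plan="0 0 0 0 0 -1 0;0 0 0 0 0 -2.5 0;0 0 0 0 0 -4 0;0 0 0 0 0 -4 0;0 0 0 0 0 -2.5 0;0 0 0 4 0 0 0;0 0 0 4 0 0 0;0 0 0 3 0 0 0;0 0 0 0 0 0 0;0 0 0 0 0 0 0",
)

```text
time_s: 29.38
position: [0.3878, 0.3322, 0.2657]
tool_rot: [[-1.0, -0.002, 0.002], [-0.002, 1.0, 0.001], [-0.002, 0.001, -1.0]]
ft_force: [-0.1, -0.9, -0.5]
grip_width: 0.0856
gripper_force: 0.0
```

```bash
python3 - <<'E'
from h import *
w=imaging.get_image('wrist'); P=cloud(w); ok=w['depth']>0
print('platform',circ(layer(P,ok,(.4987,.3324),.055,.0665,.075),.037))
print('cap',circ(layer(P,ok,(.4987,.3324),.05,.178,.195),.017))
save('end.png',imaging.get_image('scene'))
E
```

```text
platform (array([0.4988, 0.3327]), np.float64(0.0003), 989, ((0.4982895851135254, 0.3327344059944153), 0.03696972131729126))
cap (array([0.4982, 0.3335]), np.float64(0.0003), 1235, ((0.498677134513855, 0.33378687500953674), 0.017737669870257378))
```

View pics/end.png

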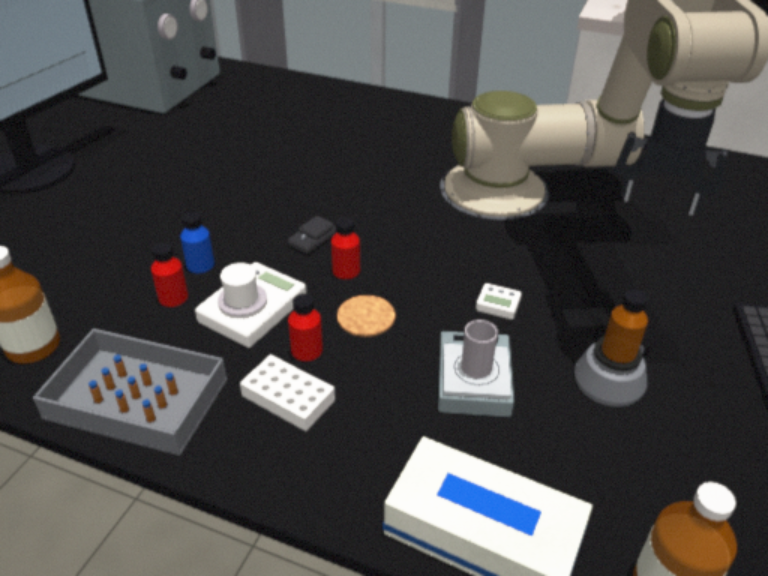

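The final view shows the jar on the balance (240,285), the beaker on the stirrer (480,350) and the bottle on the shaker (626,335). All stand upright, and the rack, timer and mouse have not moved.

```bash
python3 -c "from rig import job; print(job.close_job())"
```

```text
the job is handed in; nothing more can be done
None
```

The job is done and handed in after about 30 s of robot time: the jar is on the balance, the beaker on the stirrer and the bottle on the vortex shaker, each upright and measured within about 2 mm of centre.

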